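# Feed a vial rack past the spring gate

### The job

Load the blue vial rack into the rack feeder: with one fingertip swing the orange spring gate aside and keep holding it open while another finger pushes the rack along the chute past it, until the rack sits fully home against the black end stop. The gate must not press against the rack; once the rack is home, take the fingers away so the gate springs shut behind it. Only push: do not lift or tip the rack, and do not shift anything else.

Things in the scene. Friction and masses are not known exactly. Their poses are not given: they have to be found in the camera images.
- feeder: Rack feeder fixed on the bench: beige deck 210 (x) x 360 (y) mm, its top 20 mm above the bench, open above. Origin at bench level on the chute's centre line, near where the gate's blade crosses. Its +y is the push direction along the chute, +x the side of the gate's bar (away from the robot), z up.
- chute_entry (a point): Centre of the chute's open entry, at deck height (feeder y = -160 mm). The chute is 36 mm wide (feeder x -18 to +18) between aluminium walls 3 mm thick and 14 mm tall above the deck; the wall on the +x side has a slot at y -22 to +12 mm for the gate's blade.
- end_stop (a point): Centre of the foot of the black end stop's face, at deck height (feeder y = +104 mm). The stop is 34 mm tall; behind it (y +113 to +135 mm) a teal housing stands 40 mm above the deck.
- rack: Blue rack with ten amber, white-capped vials fixed in it, loose, standing in the chute before the gate. 32 mm wide (x), 74 mm long (y), 44 mm tall; about 0.16 kg. Upright end plates of full width and height; the rear one, at its own y = -37 mm, is the face to push. Origin at the centre of its underside; axes as the feeder's. Home = origin at feeder y = +67 mm.
- gate_hinge (a point): The gate's upright hinge axis, at deck height (feeder x = +66, y = -190 mm). Its steel post and sleeve (16 mm diameter) stand 50 mm above the deck. A spring shuts the gate: about 0.1 N m when shut, 0.14 N m at 0.2 rad.
- gate (a joint): Angle of the orange L-shaped gate, rad: 0 = shut, growing as its free end swings to feeder +x, at most 0.5. At 0.17 the bar is parallel to the chute, the bar's face towards the chute is at feeder x = +62 mm and the blade's tip at x = +24 mm, just clear of the chute. At 0 the bar slants in by 0.17 rad and the blade's tip is at x = -8 mm.
- gate_bar (a point): Mid-length of the gate bar's face towards the chute, 25 mm above the deck; moves with the gate, its axes are the feeder's when the gate is at 0. Straight bar 8 mm thick, 6 to 240 mm from the hinge, 4 to 46 mm above the deck; this face is 4 mm off the hinge axis. A fingertip 20 to 40 mm above the deck can hold it outward here and slide along it, above the blade and walls.
- gate_blade (a point): Tip of the gate's blade, moves with the gate. The blade is low: 3 to 16 mm above the deck, 6 mm thick, leaving the bar square 190 mm from the hinge and reaching through the slot into the chute.
- spare_rack: empty grey rack, 32 x 74 x 44 mm, parked on the feeder's deck on the robot's side of the chute; bystander. Origin at the centre of its underside.
- vial: single clear vial with a red cap, 22 mm diameter, 46 mm tall, standing on the feeder's deck on the robot's side of the chute; bystander. Origin at the centre of its underside.
- solvent: amber bottle with a blue cap, 70 mm diameter, 170 mm tall; bystander. Origin at the centre of its underside.
- cap_jar: small jar, 60 mm diameter, 70 mm tall; bystander. Origin at the centre of its underside.
- beaker: glass beaker, 70 mm diameter, 90 mm tall; bystander. Origin at the centre of its underside.
- spanner: steel spanner 150 mm long lying flat; bystander. Origin at the centre of its underside.
- septa_box: open white box, 90 x 70 x 30 mm; bystander. Origin at the centre of its underside.
Things that resemble listed ones, but are neither listed nor needed, are in the scene too. What is shaped like the rack but purple or yellow is not meant.

How it is judged:
On the way, in this order (a step that is already met when the one before it is completed fails the run):
1. the gate is held open by a finger while the rack still stands before it (contact force between the fingers and gate above 0.15 N and value of joint gate above 0.14 rad and y of rack in the frame of feeder below -0.035 m), for 0.1 s.
2. the rack is more than half-way past the gate while a finger still holds the gate open (contact force between the fingers and gate above 0.15 N and value of joint gate above 0.14 rad and y of rack in the frame of feeder above 0 m), for 0.1 s.
At the end, for the whole second after the job is handed in: The rack stands flat in the chute within 5 mm of the end stop and at rest, and the gate is shut behind it (below 0.03 rad) (y of rack in the frame of feeder between 0.062 and 0.072 m and x of rack in the frame of feeder between -0.006 and 0.006 m and z of rack in the frame of feeder between 0.015 and 0.025 m and angle between rack's own z axis and vertical below 0.1 rad and value of joint gate below 0.03 rad and linear speed of rack below 0.01 m/s); the robot touches nothing.
It fails at once if the gate presses on the rack (over 1 N) (contact force between gate and rack above 1 N).
It fails at once if the rack is lifted more than 10 mm or tipped (z of rack in the frame of feeder above 0.03 m or angle between rack's own z axis and vertical above 0.25 rad).
It fails at once if a bystander is moved more than 20 mm (distance of any of spare_rack, vial, solvent, cap_jar, beaker, spanner, septa_box from where it was at the start of the episode above 0.02 m).
It also fails if it takes over 38 s, if anything falls off the work surface, if the arm or the gripper's body presses on something with over 40 N, if the wrist force passes 120 N, or if a joint passes its speed limit or range.

### The arm

A 6-joint arm with a two-finger parallel gripper is mounted at the origin on the work surface. World frame = base frame: x ahead of the robot, y to its left, z up, the work surface at z = 0. Lengths are in m, angles in rad, forces in N, time in s.
With the tool pointing down it reaches from about 0.4 to 0.825 m from the base axis. Payload 7 kg.
Tool frame: the origin (TCP) lies between the finger pads; the fingertips stand 11 mm ahead of it and the grasp point (between the pads) lies 8 mm behind it; x points along the fingers, y is the direction in which the jaws open and shut, and the axes are right-handed (so a half turn about x gives the same grasp; the last joint's range is limited). The gripper opens to 85 mm and grips with 20 to 120 N. Pads are 22 mm wide; open, the fingers measure 114 mm over their backs; the gripper's body (76 mm by 85 mm) begins 54 mm behind the grasp point. The pads swing forward as they close: fully open they stand 13 mm farther back than shut.
Start: joints at [1.565, 0.359, 0.012, 0, -1.224, -0.288], TCP at [0.195, 0.646, 0.242] pointing down, gripper open.
Joint ranges: [-3.07, 3.07], [-1.43, 2.12], [-1.02, 1.25], [-3.03, 1.67], [-3.05, -0], [-3.03, 3.03]. Speed limits (rad/s): [2.39, 2.39, 3.01, 3.14, 3.14, 3.14].

### API

Orientations are given as a 3x3 rotation matrix whose columns are the frame's x, y, z axes.
In Python, from rig import manip, effector, kin, vision, spotter, readout gives the robot as it stands. Calls block until the motion is done:
- manip.move_ptp(position, orientation): joint-space move of the TCP to a pose.
- manip.servo_line(position, velocity=0.15, orientation=None, until_force=None): straight line of the TCP; orientation=None keeps the orientation; velocity is the mean speed in m/s. With until_force (N) it stops when the force on the tool has changed by that much, and returns True; else False.
- manip.move_joints(angles): joint-space move.
- effector.grip(opening): finger opening in m; the grip force is fixed at half the most; returns when the fingers have stopped.
- manip.pause(seconds).
- kin.solve_ik(position, orientation): joint angles nearest the present ones, or None.
- vision.snapshot(name): name is "scene" or "side" or "wrist"; returns the picture (384x512x3 uint8, red, green, blue); there is no depth.
- vision.camera_params(name): a dict with "intrinsics" (3x3 intrinsics, pixels), "k1" (the pictures are not rectified: a ray, as slopes to the right and down, at radius r is drawn at 1 + k1 r^2 times it, then the intrinsics apply), "world_from_camera" (4x4, takes a point from camera to world coordinates). Camera axes: x right, y down, z forward; pixel columns grow to the right and rows downward; lengths in m; the calibration is good to about 2 mm. A picture is of the moment at which its call begins: read the wrist's pose just before it. camera_params takes no time and is no camera call; for the wrist camera it gives the pose at the moment of the call.
A pose or a line that the arm cannot do raises manip.IKError and nothing moves.
- manip.sign_off(): hands the job in, once; it reports no verdict.
Trained networks look in the newest picture that a camera, given by its name, has taken for a name from the list of things; names that differ only in an ending like _2 or _b are one class to them, and where a whole thing is asked for, a point or a joint stands for the part that bears it (a point fixed in the world has none). Each returns a list of dicts, best first, with "confidence" (0 to 1); they miss things now and then, are a little off and sometimes report something else, mostly with a low value. They report only what shows in the picture. A call takes as long as a camera call. They do not tell look-alikes from the thing itself.
- spotter.find_in(camera, query): "at" ([x, y, z] in m, in world coordinates, good to about 4 mm: the middle of the surface that is visible of it).
Readings, each from a call of its own:
- readout.get_time(): time.
- readout.get_joint_positions(): joint angles.
- readout.get_qd(): joint speeds.
- readout.get_joint_torque(): joint torques, N m.
- readout.get_eef_pos(): TCP position.
- readout.get_tcp_rot(): TCP orientation.
- readout.get_force(): force on the tool from outside, world axes, zero at the start.
- readout.get_wrist_torque(): the same for the moment, N m.
- readout.get_width(): finger opening in m.
Only numpy, scipy, OpenCV 4.12 (cv2) and the standard library are available. Lean on these libraries where they do the work, as an engineer would, in place of code of your own. Each camera call takes 0.05 s, during which the arm holds its last target.

## Working session

There is one attempt and no reset: what is moved stays moved. The work goes in short steps, each a Python script; the robot and the scene stay as the last script left them, time stands still between calls to the robot, and variables do not carry over. Pictures are saved under pics/ and viewed, and the job is handed in when it is done.

```bash
ls; mkdir -p pics; python3 - <<'E'
from rig import manip, effector, kin, vision, spotter, readout
import cv2
for n in ["scene","side","wrist"]:
    im=vision.snapshot(n); cv2.imwrite(f"pics/{n}0.png",im[:,:,::-1])
    print(n,vision.camera_params(n))
    for q in ["feeder","rack","gate","gate_bar","gate_blade","spare_rack","vial","gate_hinge","chute_entry","end_stop"]:
        try:
            print(q,[(d["at"],round(d["confidence"],2)) for d in spotter.find_in(n,q)][:4])
        except Exception as e: print(q,e)
print(readout.get_time(),readout.get_eef_pos(),readout.get_tcp_rot(),readout.get_width())
E
```

```text
pics
scene {'intrinsics': array([[421.85785836,   0.        , 253.10603021],
       [  0.        , 421.85785836, 192.89650546],
       [  0.        ,   0.        ,   1.        ]]), 'k1': 0.032042457988972144, 'world_from_camera': array([[-0.42972086,  0.78398062, -0.44801157,  1.10194541],
       [ 0.90285936,  0.36558242, -0.22626194,  0.23790385],
       [-0.01359982, -0.50172092, -0.86492263,  1.08503976],
       [ 0.        ,  0.        ,  0.        ,  1.        ]])}
feeder [([0.6061, -0.4192, 0.0103], 0.28)]
rack [([0.7426, 0.0037, 0.0312], 0.88), ([0.4986, 0.2445, 0.0339], 0.86), ([0.5289, -0.0657, 0.0572], 0.65)]
gate [([0.5633, -0.0503, 0.0522], 0.85)]
gate_bar [([0.5636, -0.051, 0.0539], 0.78)]
gate_blade [([0.5676, -0.0477, 0.0524], 0.73), ([0.5347, -0.0239, 0.0204], 0.3)]
spare_rack [([0.4431, -0.0185, 0.054], 0.56)]
vial [([0.4314, 0.0582, 0.0606], 0.66)]
gate_hinge [([0.534, -0.0254, 0.0225], 0.79)]
chute_entry [([0.5367, -0.0245, 0.0188], 0.69)]
end_stop [([0.5407, -0.0202, 0.0225], 0.86)]
side {'intrinsics': array([[355.33790076,   0.        , 258.52736122],
       [  
[... 1084 characters left out ...]
0945724, 'world_from_camera': array([[-2.90263778e-01, -9.06557874e-01, -3.06430677e-01,
         2.74778384e-01],
       [-9.56946660e-01,  2.75036908e-01,  9.27781728e-02,
         6.21382956e-01],
       [ 1.70963047e-04,  3.20167956e-01, -9.47360782e-01,
         3.73272261e-01],
       [ 0.00000000e+00,  0.00000000e+00,  0.00000000e+00,
         1.00000000e+00]])}
feeder []
rack []
gate []
gate_bar []
gate_blade []
spare_rack []
vial []
gate_hinge []
chute_entry []
end_stop []
1.65 [0.19551886 0.64604838 0.24230468] [[ 1.03873483e-06 -2.89640151e-01 -9.57135614e-01]
 [ 5.51378792e-06 -9.57135614e-01  2.89640151e-01]
 [-1.00000000e+00 -5.57830210e-06  6.02804267e-07]] 0.08555069073500605
```

View pics/scene0.png

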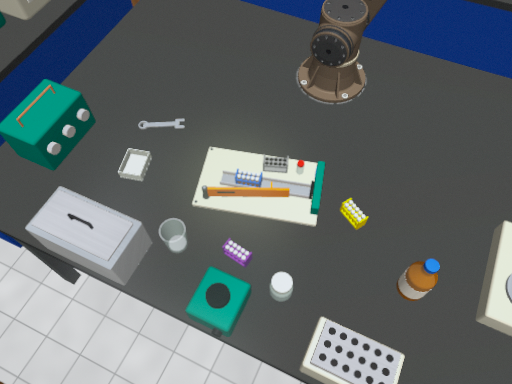

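View pics/side0.png

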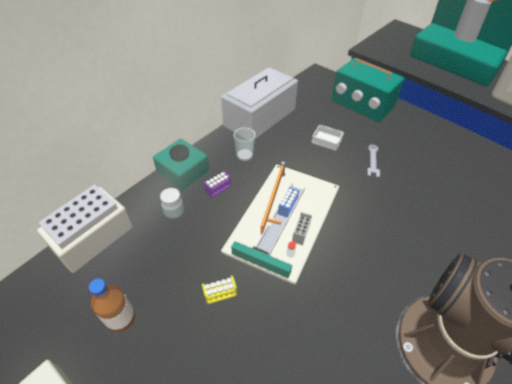

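```bash
python3 - <<'E'
import cv2
a=cv2.imread("pics/scene0.png")[135:235,180:340]; cv2.imwrite("pics/sz.png",cv2.resize(a,None,fx=5,fy=5,interpolation=cv2.INTER_CUBIC))
a=cv2.imread("pics/side0.png")[155:285,215:345]; cv2.imwrite("pics/dz.png",cv2.resize(a,(585,585),interpolation=cv2.INTER_CUBIC))
E
```

```text
(no output)
```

View pics/sz.png

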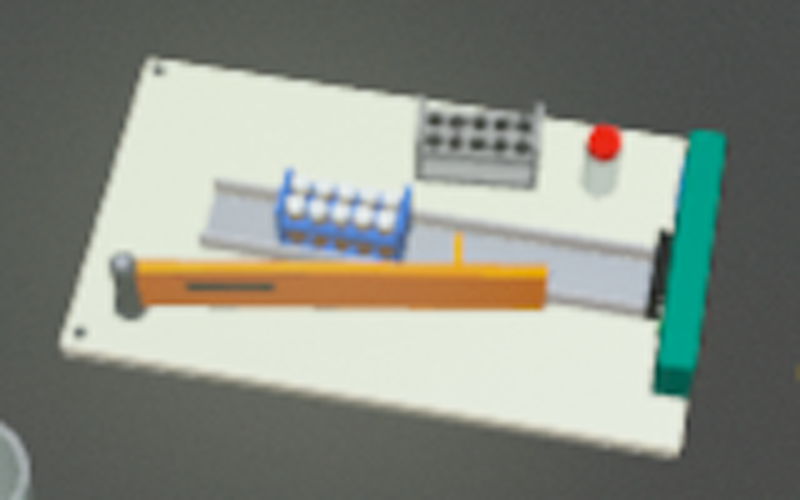

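View pics/dz.png

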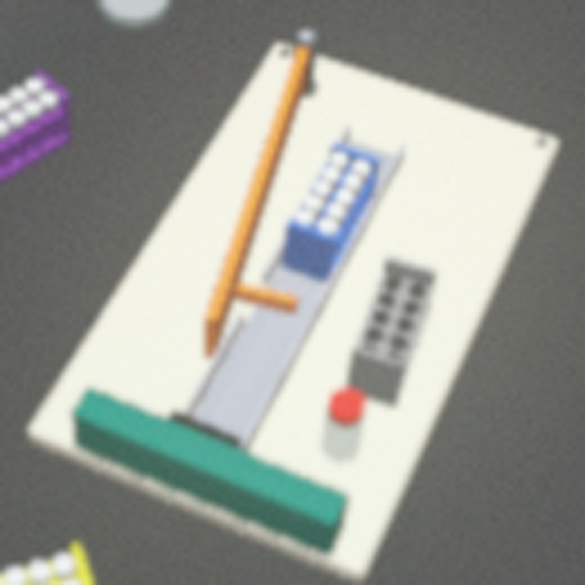

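```bash
cat > h.py <<'E'
import numpy as np
from scipy.optimize import least_squares
def proj(cp,P):
    T=np.linalg.inv(cp["world_from_camera"]); p=T[:3,:3]@np.asarray(P)+T[:3,3]
    s=p[:2]/p[2]; s=s*(1+cp["k1"]*(s@s)); K=cp["intrinsics"]
    return np.array([K[0,0]*s[0]+K[0,2],K[1,1]*s[1]+K[1,2]])
def f2w(pose,p):
    c,s=np.cos(pose[2]),np.sin(pose[2])
    return np.array([pose[0]+c*p[0]-s*p[1],pose[1]+s*p[0]+c*p[1],p[2]])
def w2f(pose,p):
    c,s=np.cos(pose[2]),np.sin(pose[2]); d=np.array(p[:2])-pose[:2]
    return np.array([c*d[0]+s*d[1],-s*d[0]+c*d[1]])
E
cat > fit.py <<'E'
from h import *
from rig import vision,readout
S=vision.camera_params("scene"); D=vision.camera_params("side")
sz=lambda u,v:(180+(u+.5)/5-.5,135+(v+.5)/5-.5)
dz=lambda u,v:(215+(u+.5)/4.5-.5,155+(v+.5)/4.5-.5)
# params: x,y,yaw, deck cx,cy, gate angle, rack y, rackx
def F(q,out=False):
    pose=q[:3]; r=[]
    def add(n,cp,pt,px,w=1): 
        e=(proj(cp,f2w(pose,pt))-px)*w; r.append((n,e))
    for n,cp,sx,sy,px in [("s-x-y",S,-1,-1,sz(148,58)),("s+x-y",S,1,-1,sz(62,347)),("s+x+y",S,1,1,sz(682,452)),
        ("d+x-y",D,1,-1,dz(280,42)),("d-x-y",D,-1,-1,dz(558,140)),("d+x+y",D,1,1,dz(28,432)),("d-x+y",D,-1,1,dz(366,573))]:
        add(n,cp,[q[3]+sx*.105,q[4]+sy*.18,.02],px)
    add("s post",S,[.066,-.19,.07],sz(123,258)); add("d post",D,[.066,-.19,.07],dz(305,36))
    add("d wall-x",D,[-.0195,-.16,.034],dz(402,150)); add("d wall+x",D,[.0195,-.16,.034],dz(348,128))
    add("s wall-x",S,[-.0195,-.16,.034],sz(217,181)); add("s wall+x",S,[.0195,-.16,.034],sz(204,237))
    # rack top corners z .064
    for n,cp,sx,sy,px in [("s rack -x-y",S,-1,-1,sz(286,168)),("s rack-x+y",S,-1,1,sz(410,186)),("d rack -x+y",D,-1,1,dz(328,240)),("d rack +x+y",D,1,1,dz(287,221))]:
        add(n,cp,[q[6]+sx*.016,q[5]+sy*.037,.064],px)
    if out:
        for n,e in r: print(n,e.round(2))
    return np.concatenate([e for _,e in r])
s=least_squares(F,[.5,-.02,-.3,0,-.025,-.09,0],loss="soft_l1",x_scale=[.01,.01,.05,.01,.01,.01,.01])
F(s.x,True); print(s.x.round(4)); np.save("pose.npy",s.x)
E
python3 fit.py
```

```text
s-x-y [ 0.13 -0.4 ]
s+x-y [-0.27 -0.18]
s+x+y [ 0.43 -0.39]
d+x-y [-0.65 -0.5 ]
d-x-y [ 0.57 -0.63]
d+x+y [-0.26 -0.39]
d-x+y [-0.27  0.53]
s post [0.9  0.86]
d post [0.03 0.04]
d wall-x [ 0.23 -1.21]
d wall+x [ 0.05 -0.62]
s wall-x [ 0.33 -0.19]
s wall+x [-0.07 -0.41]
s rack -x-y [0.03 0.09]
s rack-x+y [0.36 0.4 ]
d rack -x+y [ 1.34 -0.27]
d rack +x+y [-0.39 -0.1 ]
[ 5.047e-01  9.500e-03  2.523e-01 -5.400e-03 -4.690e-02 -7.970e-02
  2.000e-04]
```

```bash
cat >> h.py <<'E'
q=np.load("pose.npy"); pose=q[:3]
def R(sg,dyaw=0):
    a=pose[2]+dyaw; x=np.array([0,0,-1.]); y=sg*np.array([np.cos(a),np.sin(a),0]); return np.column_stack([x,y,np.cross(x,y)])
E
python3 - <<'E'
from h import *
from rig import manip, effector, kin, vision, spotter, readout
import cv2
for sg in (1,-1):
    for p in ([.0293,-.136,.2],[.0293,-.136,.05],[.033,.02,.05]):
        print(sg,p,f2w(pose,p).round(3),kin.solve_ik(f2w(pose,p),R(sg)))
t=readout.get_time()
effector.grip(0.044); print(readout.get_width(),readout.get_time()-t)
manip.move_ptp(f2w(pose,[.0293,-.136,.18]),R(-1))
print(readout.get_time()-t,readout.get_eef_pos(),readout.get_force())
cp=vision.camera_params("wrist"); im=vision.snapshot("wrist"); 
np.savez("w1.npz",**cp)
cv2.imwrite("pics/w1.png",cv2.resize(im[:,:,::-1],(768,576),interpolation=cv2.INTER_CUBIC))
im=vision.snapshot("side");cv2.imwrite("pics/d1.png",cv2.resize(im[100:300,150:400,::-1],None,fx=3,fy=3,interpolation=cv2.INTER_CUBIC))
E
```

```text
1 [0.0293, -0.136, 0.2] [ 0.567 -0.115  0.2  ] [ 0.13810505  0.2327579  -0.26629739  0.         -1.07174104 -3.02735862]
1 [0.0293, -0.136, 0.05] [ 0.567 -0.115  0.05 ] [ 0.13810505  0.39634867 -0.43159856  0.         -0.74284909 -3.02735862]
1 [0.033, 0.02, 0.05] [0.532 0.037 0.05 ] [ 0.43789849  0.33611689 -0.53419455  0.         -0.70048489  2.95603324]
-1 [0.0293, -0.136, 0.2] [ 0.567 -0.115  0.2  ] [ 0.13810505  0.2327579  -0.26629739  0.         -1.07174104  0.11423403]
-1 [0.0293, -0.136, 0.05] [ 0.567 -0.115  0.05 ] [ 0.13810505  0.39634867 -0.43159856  0.         -0.74284909  0.11423403]
-1 [0.033, 0.02, 0.05] [0.532 0.037 0.05 ] [ 0.43789849  0.33611689 -0.53419455  0.         -0.70048489 -0.18555942]
0.04375570131654246 0.4833000000000003
3.4667 [ 0.56730837 -0.11418623  0.18005037] [ 0.58102312 -0.50606116 -0.0893938 ]
```

View pics/w1.png

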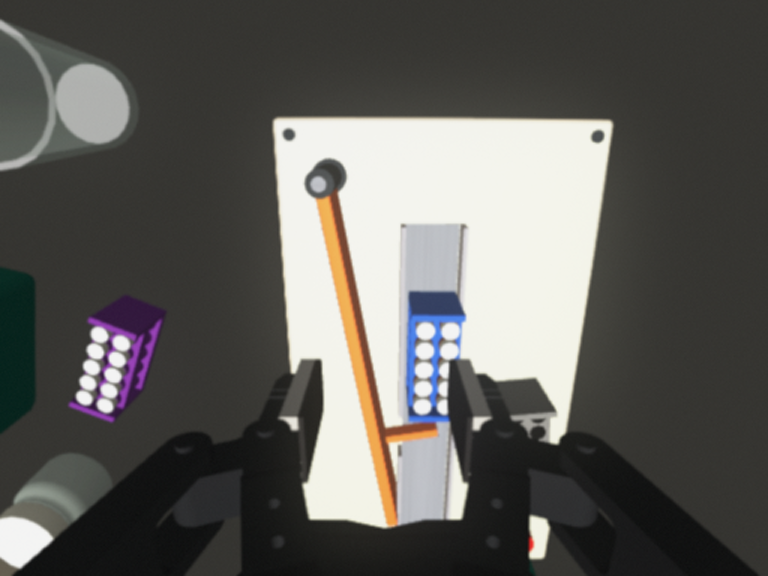

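View pics/d1.png

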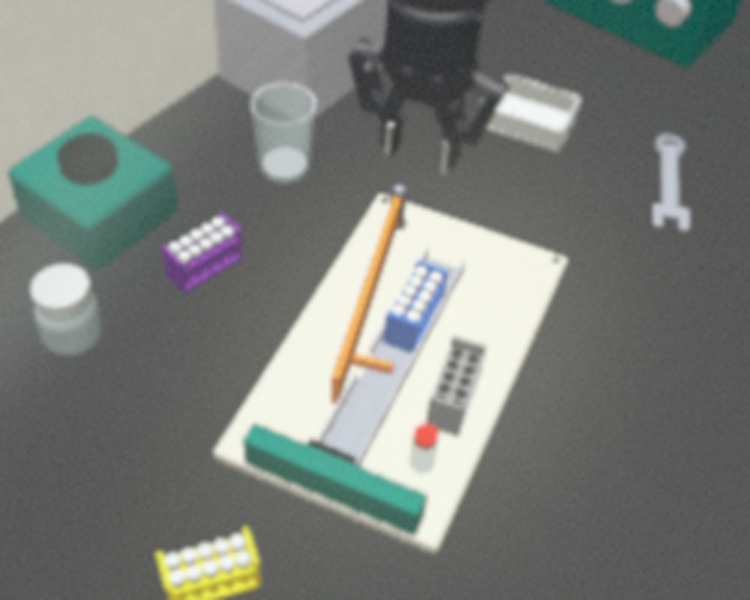

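```bash
cat > fit2.py <<'E'
from h import *
cp=dict(np.load("w1.npz")); wz=lambda u,v:((u+.5)/1.5-.5,(v+.5)/1.5-.5)
def F(q,out=False):
    P=q[:3]; r=[]
    def add(n,pt,px): r.append((n,proj(cp,f2w(P,pt))-px))
    add("c+",[q[3]+.105,q[4]-.18,.02],wz(273,118)); add("c-",[q[3]-.105,q[4]-.18,.02],wz(612,121))
    add("post",[.066,-.19,.07],wz(318,184)); add("w+",[.0195,-.16,.034],wz(403,225)); add("w-",[-.0195,-.16,.034],wz(464,225))
    add("r+",[q[6]+.016,q[5]-.037,.064],wz(408,317)); add("r-",[q[6]-.016,q[5]-.037,.064],wz(464,317))
    add("rb+",[q[6]+.016,q[5]-.037,.02],wz(410,293))
    add("rf+",[q[6]+.016,q[5]+.037,.064],wz(407,419))
    if out:
        for n,e in r: print(n,e.round(2))
    return np.concatenate([e for _,e in r])
q0=np.load("pose.npy"); F(q0,True)
s=least_squares(F,q0,x_scale=[.01,.01,.05,.01,.01,.01,.01]); print(); F(s.x,True); print(q0.round(4),s.x.round(4))
from rig import readout
p=readout.get_eef_pos();Rm=readout.get_tcp_rot()
for o in [(.0,.0219,.011),(.0,.0219,-.011),(.011,.0219,.011),(.011,.0219,-.011),(.011,.030,-.011),(.011,.0364,-.011),(-.011,.0219,-.011),(-.02,.0219,-.011)]:
    for sg in(1,-1):
        print(o,sg,((proj(cp,p+Rm@(np.array(o)*[1,sg,1]))+.5)*1.5).round(0))
import cv2
a=cv2.imread("pics/w1.png")[330:560,230:600]; cv2.imwrite("pics/wf.png",cv2.resize(a,None,fx=2.1,fy=2.1,interpolation=cv2.INTER_CUBIC))
E
python3 fit2.py
```

```text
c+ [-1.75  2.05]
c- [1.52 0.98]
post [-1.06  5.51]
w+ [-0.79  6.04]
w- [0.34 6.1 ]
r+ [0.16 0.11]
r- [-1.    0.11]
rb+ [-3.23 -0.39]
rf+ [-0.51  3.05]

c+ [-1.74  0.28]
c- [1.78 0.08]
post [-0.69 -1.22]
w+ [-0.27  0.68]
w- [1.08 0.9 ]
r+ [ 1.37 -0.62]
r- [ 0.23 -0.5 ]
rb+ [-2.19 -1.03]
rf+ [0.32 2.44]
[ 5.047e-01  9.500e-03  2.523e-01 -5.400e-03 -4.690e-02 -7.970e-02
  2.000e-04] [ 0.5061  0.0048  0.2488 -0.0048 -0.0431 -0.0753 -0.0006]
(0.0, 0.0219, 0.011) 1 [450. 426.]
(0.0, 0.0219, 0.011) -1 [322. 426.]
(0.0, 0.0219, -0.011) 1 [453. 369.]
(0.0, 0.0219, -0.011) -1 [319. 369.]
(0.011, 0.0219, 0.011) 1 [446. 408.]
(0.011, 0.0219, 0.011) -1 [326. 408.]
(0.011, 0.0219, -0.011) 1 [449. 354.]
(0.011, 0.0219, -0.011) -1 [323. 354.]
(0.011, 0.03, -0.011) 1 [472. 354.]
(0.011, 0.03, -0.011) -1 [300. 354.]
(0.011, 0.0364, -0.011) 1 [490. 354.]
(0.011, 0.0364, -0.011) -1 [282. 354.]
(-0.011, 0.0219, -0.011) 1 [458. 387.]
(-0.011, 0.0219, -0.011) -1 [314. 387.]
(-0.02, 0.0219, -0.011) 1 [463. 404.]
(-0.02, 0.0219, -0.011) -1 [309. 404.]
```

View pics/wf.png

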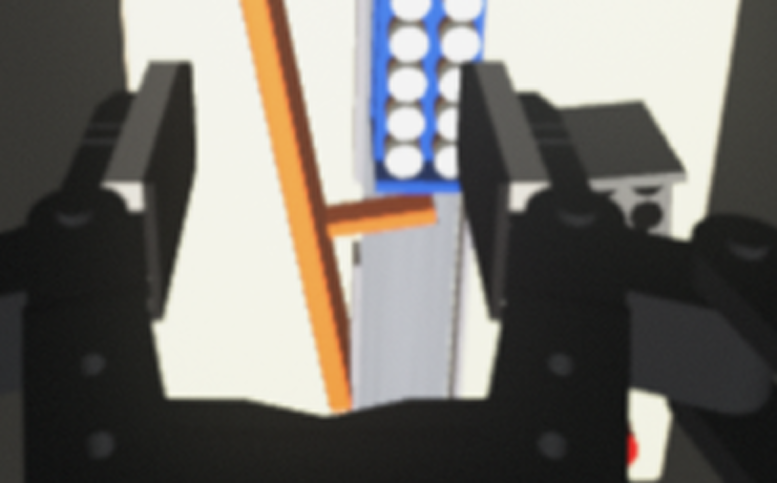

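```bash
python3 - <<'E'
import numpy as np
q=np.load("pose.npy"); q[:3]=[.5054,.0072,.2505]; q[5]=-.0775; np.save("pose.npy",q)
E
cat >> h.py <<'E'
def gateang(cp,uv_guess=None): pass
E
python3 - <<'E'
from h import *
from rig import manip, effector, kin, vision, spotter, readout
import cv2
t=readout.get_time()
manip.move_ptp(f2w(pose,[.009,-.1345,.12]),R(-1))
print(manip.servo_line(f2w(pose,[.009,-.1345,.053]),velocity=.08,until_force=6))
print(readout.get_force())
print(manip.servo_line(f2w(pose,[.030,-.1345,.053]),velocity=.05,until_force=15))
print(readout.get_force(),w2f(pose,readout.get_eef_pos()),readout.get_eef_pos()[2],readout.get_time(),readout.get_time()-t)
for n in ["wrist","side","scene"]:
    im=vision.snapshot(n)[:,:,::-1]
    if n=="wrist": im=cv2.resize(im,(768,576),interpolation=cv2.INTER_CUBIC)
    elif n=="side": im=cv2.resize(im[130:290,200:360],None,fx=3.7,fy=3.7,interpolation=cv2.INTER_CUBIC)
    else: im=cv2.resize(im[115:235,180:340],None,fx=5,fy=5,interpolation=cv2.INTER_CUBIC)
    cv2.imwrite(f"pics/{n}2.png",im)
E
```

```text
False
[ 0.1179595  -0.17575618  0.99391529]
False
[-3.21596103  1.67953226  3.40908676] [ 0.02984435 -0.13442636] 0.05288878032835583 7.125 1.9082999999999997
```

View pics/wrist2.png

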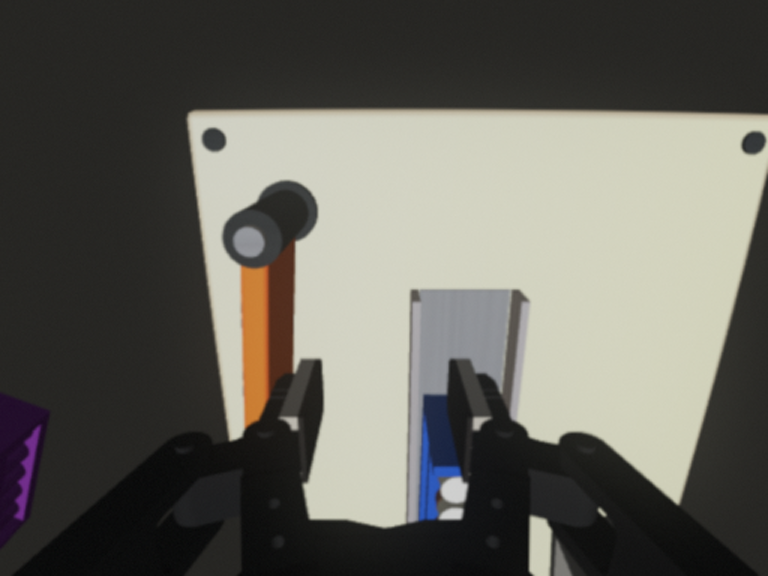

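View pics/side2.png

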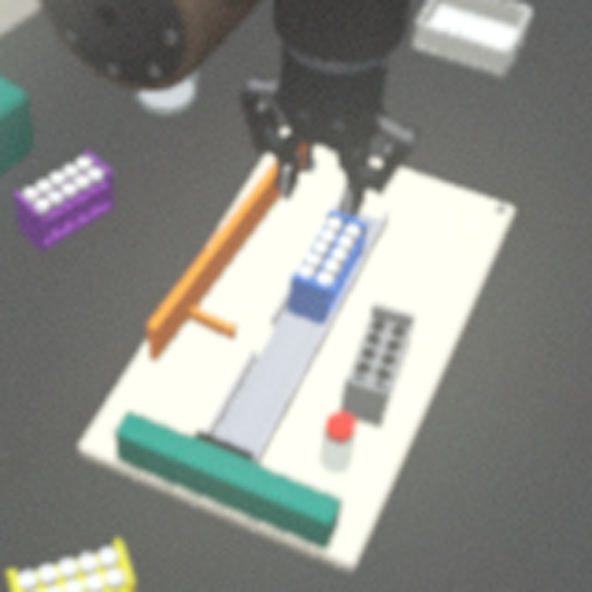

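View pics/scene2.png

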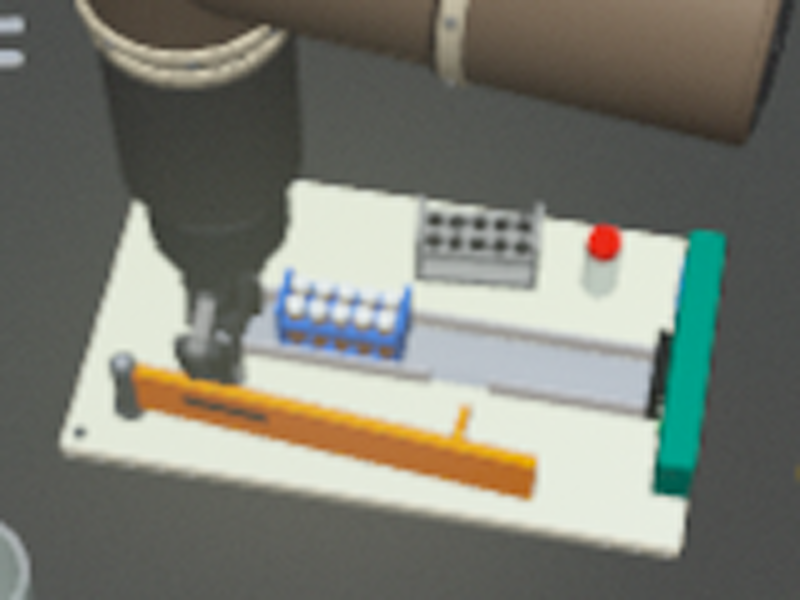

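```bash
python3 - <<'E'
from h import *
from rig import manip, effector, kin, vision, spotter, readout
import cv2
print(manip.servo_line(f2w(pose,[.0315,-.088,.053]),velocity=.05,until_force=12))
print(readout.get_force(),w2f(pose,readout.get_eef_pos()),readout.get_time())
for n in ["side","scene"]:
    im=vision.snapshot(n)[:,:,::-1]
    if n=="side": im=cv2.resize(im[130:290,200:360],None,fx=3.7,fy=3.7,interpolation=cv2.INTER_CUBIC)
    else: im=cv2.resize(im[115:235,180:340],None,fx=5,fy=5,interpolation=cv2.INTER_CUBIC)
    cv2.imwrite(f"pics/{n}3.png",im)
E
```

```text
False
[-2.15149575 -0.06313583  0.78342489] [ 0.03162175 -0.08784919] 8.3583
```

View pics/side3.png

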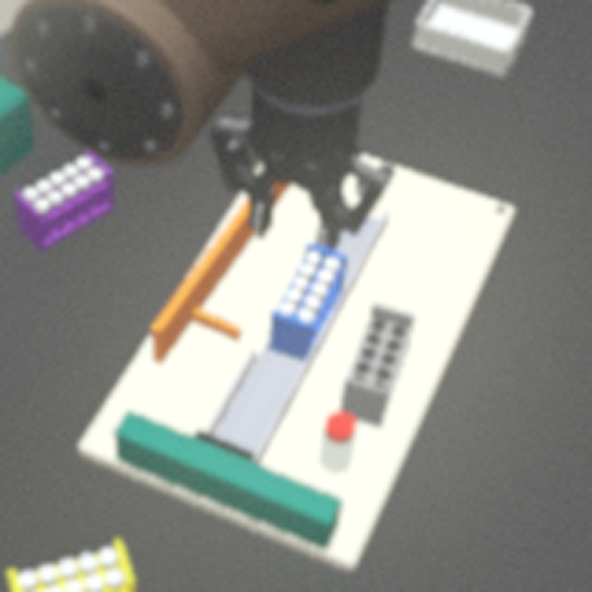

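View pics/scene3.png

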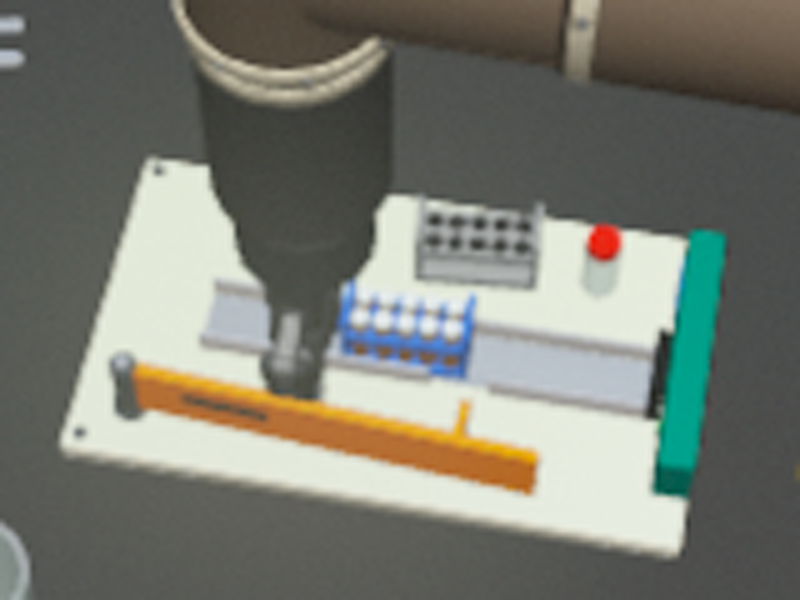

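```bash
python3 - <<'E'
from h import *
from rig import manip, effector, kin, vision, spotter, readout
import cv2
print(manip.servo_line(f2w(pose,[.032,-.03,.053]),velocity=.05,until_force=12))
print(readout.get_force(),w2f(pose,readout.get_eef_pos()),readout.get_time())
for n in ["side","scene"]:
    im=vision.snapshot(n)[:,:,::-1]
    if n=="side": im=cv2.resize(im[130:290,200:360],None,fx=3.7,fy=3.7,interpolation=cv2.INTER_CUBIC)
    else: im=cv2.resize(im[115:235,180:340],None,fx=5,fy=5,interpolation=cv2.INTER_CUBIC)
    cv2.imwrite(f"pics/{n}4.png",im)
E
```

```text
False
[-0.43028358  0.57967909 -0.42383096] [ 0.03206363 -0.02999973] 9.7667
```

View pics/side4.png

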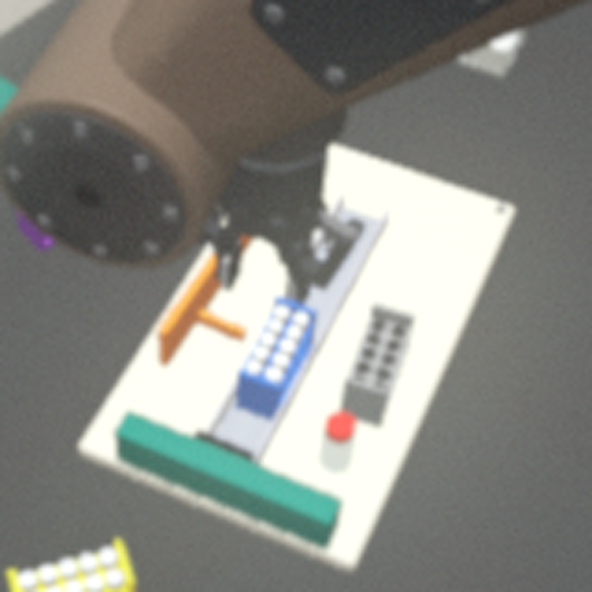

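View pics/scene4.png

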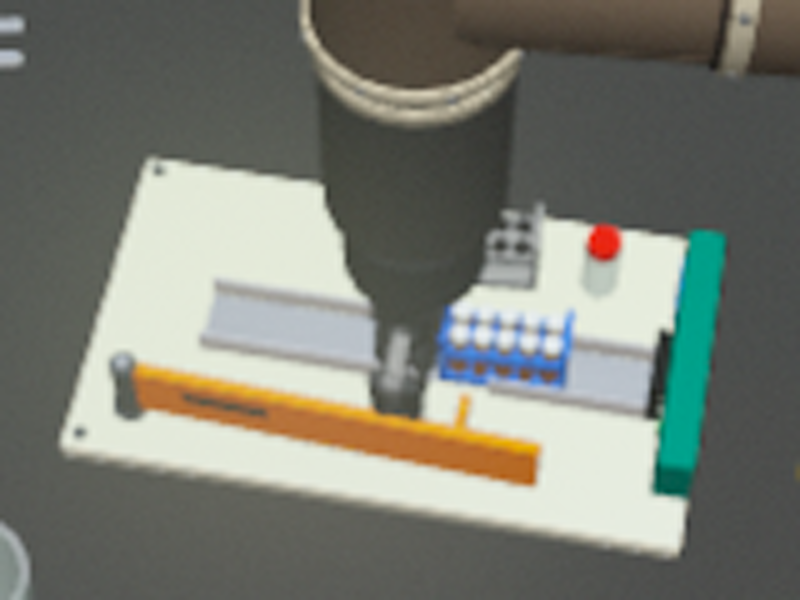

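```bash
python3 - <<'E'
from h import *
from rig import manip, effector, kin, vision, spotter, readout
import cv2
print(manip.servo_line(f2w(pose,[.0325,.004,.053]),velocity=.05,until_force=12))
print(readout.get_force(),w2f(pose,readout.get_eef_pos()),readout.get_time())
print(manip.servo_line(f2w(pose,[.0325,.030,.053]),velocity=.015,until_force=5))
print(readout.get_force(),w2f(pose,readout.get_eef_pos()),readout.get_time())
for n in ["side","scene"]:
    im=vision.snapshot(n)[:,:,::-1]
    if n=="side": im=cv2.resize(im[130:290,200:360],None,fx=3.7,fy=3.7,interpolation=cv2.INTER_CUBIC)
    else: im=cv2.resize(im[115:235,180:340],None,fx=5,fy=5,interpolation=cv2.INTER_CUBIC)
    cv2.imwrite(f"pics/{n}5.png",im)
E
```

```text
False
[ 0.54577552 -0.34893684  0.42481057] [0.03261883 0.00427649] 10.7
True
[-0.05617881 -3.32633772  2.38908847] [0.03182079 0.01790864] 11.7083
```

View pics/side5.png

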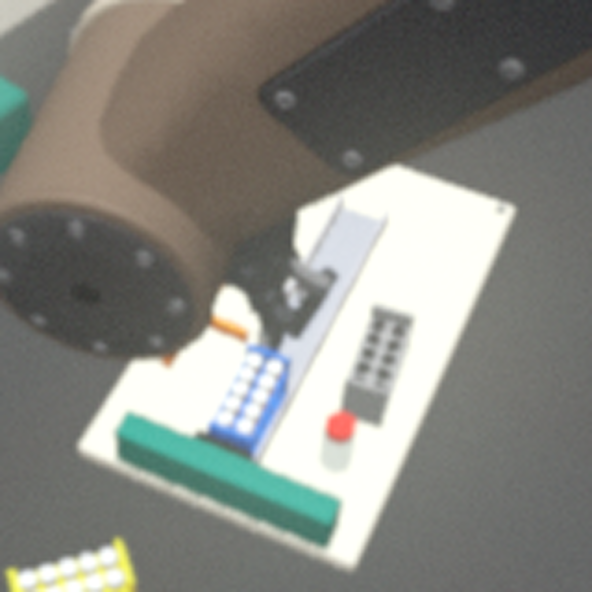

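View pics/scene5.png

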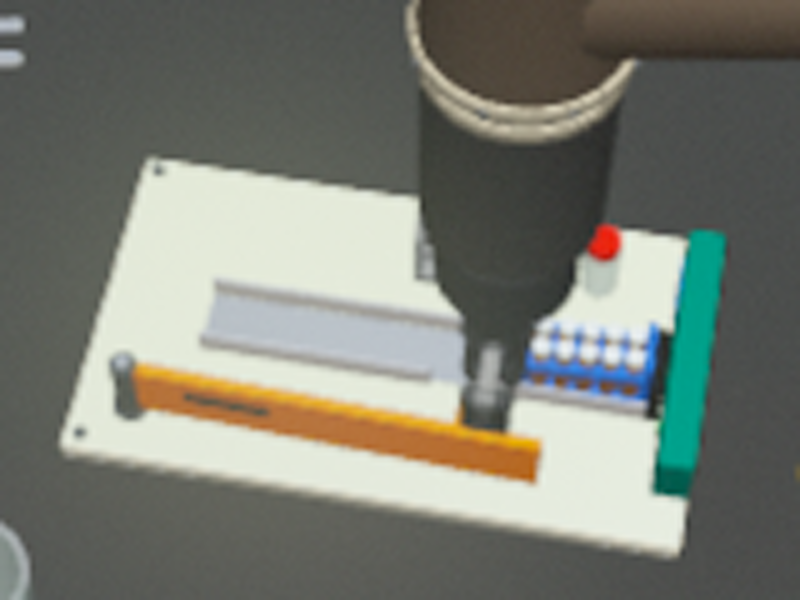

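```bash
python3 - <<'E'
from h import *
from rig import manip, effector, kin, vision, spotter, readout
import cv2
manip.servo_line(f2w(pose,[.031,.011,.053]),velocity=.04)
manip.servo_line(f2w(pose,[.026,.011,.053]),velocity=.04)
manip.servo_line(f2w(pose,[.026,.011,.16]),velocity=.08)
manip.move_ptp(f2w(pose,[.02,-.17,.24]),R(-1)); manip.pause(.5)
print(readout.get_force(),readout.get_time())
for n in ["side","scene","wrist"]:
    cp=vision.camera_params(n); im=vision.snapshot(n)[:,:,::-1]
    print(n,[(w2f(pose,d["at"]).round(4),d["at"],d["confidence"]) for d in spotter.find_in(n,"rack")][:4])
    if n=="wrist": im=cv2.resize(im,(768,576),interpolation=cv2.INTER_CUBIC)
    elif n=="side": im=cv2.resize(im[130:290,200:360],None,fx=3.7,fy=3.7,interpolation=cv2.INTER_CUBIC)
    else: im=cv2.resize(im[115:235,180:340],None,fx=5,fy=5,interpolation=cv2.INTER_CUBIC)
    cv2.imwrite(f"pics/{n}6.png",im)
E
```

```text
[-0.10122913  0.53649167 -0.51128674] 15.1917
side [(array([0.0391, 0.2384]), [0.4842, 0.2479, 0.0351], 0.83), (array([-0.0038,  0.0627]), [0.4862, 0.067, 0.0589], 0.82), (array([ 0.2156, -0.0541]), [0.7277, 0.0082, 0.0277], 0.82)]
scene [(array([0.047 , 0.2295]), [0.494, 0.2412, 0.0339], 0.9), (array([ 0.2295, -0.0639]), [0.7436, 0.0022, 0.033], 0.86), (array([0.004 , 0.0692]), [0.4921, 0.0752, 0.0593], 0.63), (array([ 0.024 , -0.0573]), [0.5429, -0.0424, 0.0227], 0.43)]
wrist [(array([ 0.2149, -0.068 ]), [0.7304, -0.0054, 0.0363], 0.9), (array([-0.001 ,  0.0306]), [0.4968, 0.0366, 0.0562], 0.57), (array([0.2892, 0.0443]), [0.7746, 0.1218, 0.0425], 0.48)]
```

View pics/side6.png

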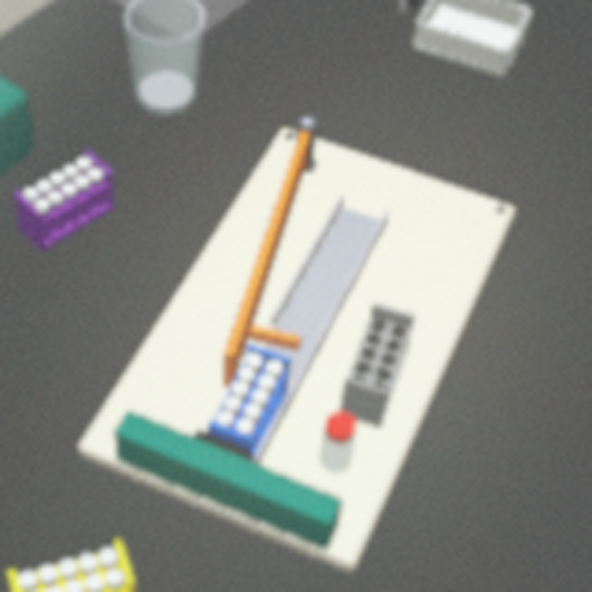

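View pics/scene6.png

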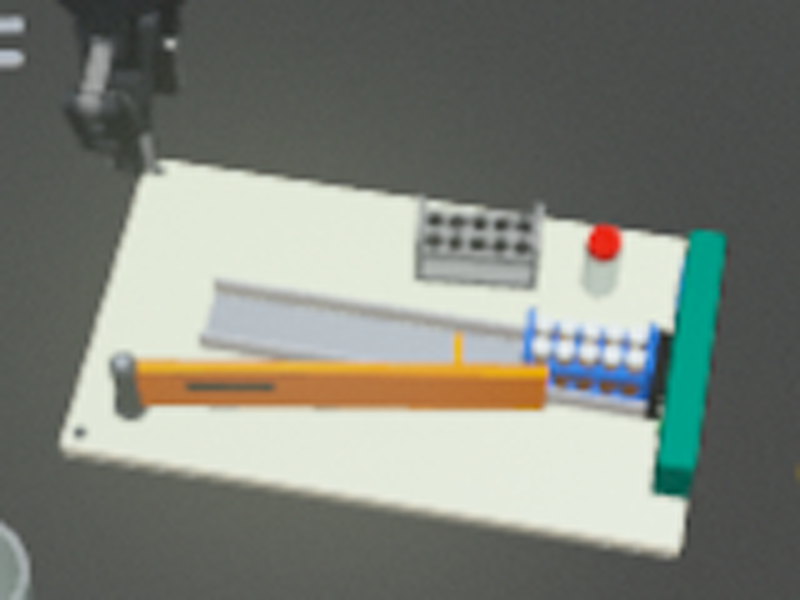

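View pics/wrist6.png

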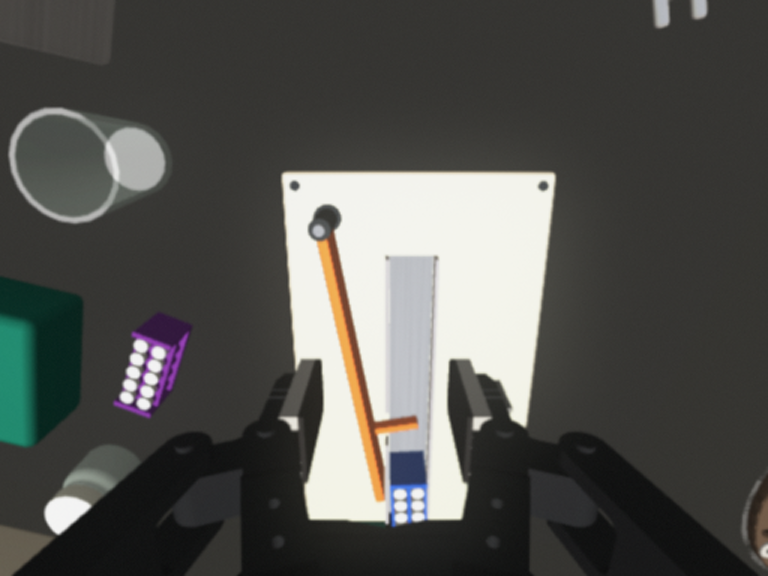

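```bash
python3 - <<'E'
from rig import manip,readout
print(readout.get_time()); manip.sign_off()
E
```

```text
15.4917
the job is handed in; nothing more can be done
```

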